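# Pack the wardrobe tour tray: bonded cartons and nested beakers

## Robot

A 6-joint arm with a two-finger parallel gripper is mounted at the origin on the work surface. World frame = base frame: x ahead of the robot, y to its left, z up, the work surface at z = 0. Lengths are in mm, angles in rad, forces in N, time in s.
With the tool pointing down it reaches from about 275 to 1000 mm from the base axis. Payload 8.4 kg.
Tool frame: the origin (TCP) lies on the centre line of the jaws, within the pads' length; the fingertips stand r.tip_reach ahead of it and the grasp point (between the pads) lies 11 mm behind it (r.tip_reach is the distance from the TCP to the fingertips, in mm); z points along the fingers, y is the line along which they close (so a half turn about z gives the same grasp; the last joint's range is limited). The gripper opens to 85 mm and grips with 20 to 120 N. Pads are 22 mm wide; open, the fingers measure 114 mm over their backs; the gripper's body (76 mm by 85 mm) begins 54 mm behind the grasp point. The pads swing forward as they close: fully open they stand 13 mm farther back than shut.
Start: joints at [1.17, 0.353, 1.633, -0, 1.155, -0.002], TCP at [242.694, 575.958, 239.281] pointing down, gripper open.
Joint ranges: [-2.63, 2.63], [-0.92, 2.1], [0.06, 2.66], [-1.3, 4.44], [0, 2.69], [-3.02, 3.02]. Speed limits (rad/s): [2.22, 2.22, 2.79, 3.14, 3.14, 3.14].

## Interface

Orientations are given as [roll, pitch, yaw] about the fixed x, y, z axes, in that order (R = Rz(yaw) Ry(pitch) Rx(roll)).
In Python, from rig import r gives the robot as it stands.
- The arm moves only by the tool carry_out, never from a script. Its argument "targets" is a list of rows, each an object with "dp": the shift along the tool's x, y, z in mm, a list of three; "yaw": the turn about the tool's z in degrees. A call has 1 to 12 rows; each row is the pose to reach, as a shift and turn from the pose commanded when the call began, along the tool's axes at that moment; what a row does not reach only later rows make up. A row lasts 1/8 s, in which the tool goes at most 62.5 mm and 10.7 degrees, less where a joint would pass 70% of its speed; a pose out of reach is approached as far as the arm can. A call with a gripper value outside its range is refused whole. "fingers" is the opening, from -1 (shut) to 1 (fully open), so that 0 is half open, set as the call begins (left out, the last holds). The fingers move at their own pace and stop on an object; "grip_force" is the grip in N (left out, the last holds). Time passes only in rows, so rows that repeat a pose let the fingers close. It gives the time, the measured TCP pose, the force, the opening and the grip force at its end, in the units of the state.
- r.sense(): the state, without advancing time (a new reading comes with each control period).
- r.grab_frame(name): name is "scene" or "top" or "wrist"; returns the picture (384x512x3 uint8, red, green, blue); there is no depth.
- r.get_calibration(name): a dict with "fx", "fy", "cx", "cy" (pixels), "rvec" (rotation vector, rad) and "tvec" (3), from world to camera coordinates, as OpenCV has them. Camera axes: x right, y down, z forward; pixel columns grow to the right and rows downward; lengths in mm; the calibration is good to about 2 mm. A picture is of the moment at which its call begins: read the wrist's pose just before it. get_calibration takes no time and is no camera call; for the wrist camera it gives the pose at the moment of the call.
- r.sign_off(): hands the job in; it is judged then, once.
The state is a dict: "clock": time; "qpos": joint angles; "qvel": joint speeds; "joint_efforts": joint torques, N m; "eef_pos": TCP position; "tcp_rot": TCP orientation; "contact_force": force on the tool from outside, world axes, zero at the start; "wrist_torque": the same for the moment, N m; "opening": opening from 0.0 (shut) to 1.0 (fully open); "grasp_force": force on a finger pad.
Only numpy, scipy, OpenCV 4.12 (cv2) and the standard library are available. Lean on these libraries where they do the work, as an engineer would, in place of code of your own. Each camera call takes 0.05 s, during which the arm holds its last target. There are 200 camera calls.

## Task

Pack the tour tray. Lay all the little cartons along the black runner in running bond, lengthwise and flat: a bottom course of three end to end, starting close against the end board where the runner begins, then each further carton squarely over a joint of the course below, half a length offset, filling one course before you begin the next. Move the small beaker off the runner and nest the three beakers mouth down on the green felt, the medium over the small and the large over both, all rims down on the tray, and leave the sewing things around the tray where they are.

Things in the scene. Friction and masses are not known exactly. Their poses are not given: they have to be found in the camera images.
- tray: fixed plywood tray, 150 mm in x, 430 in y; origin at the centre of its underside, floor 10 mm up. End boards 50 mm high above the floor, inner faces at y = +205 and -205; 12 mm lip at the far edge, inner face at x = 69. Black runner 52 mm wide along x = 0 from the +y end board (robot's left) to y = -73, for the cartons; green felt 110 x 104 at the -y end. Both are flush
- box1: closed cardboard carton with a darker lid and a white paper band, 45 mm along its x (short), 90 mm along its y (long), 32 mm high, 0.08 to 0.17 kg; origin at the centre of its underside, z up; stands flat on the table at the start (None if this carton is absent in this run; all cartons are alike)
- box2: closed cardboard carton with a darker lid and a white paper band, 45 mm along its x (short), 90 mm along its y (long), 32 mm high, 0.08 to 0.17 kg; origin at the centre of its underside, z up; stands flat on the table at the start (None if this carton is absent in this run; all cartons are alike)
- box3: closed cardboard carton with a darker lid and a white paper band, 45 mm along its x (short), 90 mm along its y (long), 32 mm high, 0.08 to 0.17 kg; origin at the centre of its underside, z up; stands flat on the table at the start (None if this carton is absent in this run; all cartons are alike)
- box4: closed cardboard carton with a darker lid and a white paper band, 45 mm along its x (short), 90 mm along its y (long), 32 mm high, 0.08 to 0.17 kg; origin at the centre of its underside, z up; stands flat on the table at the start (None if this carton is absent in this run; all cartons are alike)
- box5: closed cardboard carton with a darker lid and a white paper band, 45 mm along its x (short), 90 mm along its y (long), 32 mm high, 0.08 to 0.17 kg; origin at the centre of its underside, z up; stands flat on the table at the start (None if this carton is absent in this run; all cartons are alike)
- box6: closed cardboard carton with a darker lid and a white paper band, 45 mm along its x (short), 90 mm along its y (long), 32 mm high, 0.08 to 0.17 kg; origin at the centre of its underside, z up; stands flat on the table at the start (None if this carton is absent in this run; all cartons are alike)
- lay1 (a point): where the centre of a carton's underside goes: first place of the bottom course, its end 2 mm from the +y end board; the carton's long side runs along the tray's y. Places in a course are 92 mm apart, courses 32 mm apart in height, offset 46 mm
- lay2 (a point): where the centre of a carton's underside goes: second (middle) place of the bottom course; the carton's long side runs along the tray's y. Places in a course are 92 mm apart, courses 32 mm apart in height, offset 46 mm
- lay3 (a point): where the centre of a carton's underside goes: third place of the bottom course, nearest to the felt; the carton's long side runs along the tray's y. Places in a course are 92 mm apart, courses 32 mm apart in height, offset 46 mm
- lay4 (a point): where the centre of a carton's underside goes: second course, over the joint between lay1 and lay2; the carton's long side runs along the tray's y. Places in a course are 92 mm apart, courses 32 mm apart in height, offset 46 mm
- lay5 (a point): where the centre of a carton's underside goes: second course, over the joint between lay2 and lay3; the carton's long side runs along the tray's y. Places in a course are 92 mm apart, courses 32 mm apart in height, offset 46 mm
- lay6 (a point): where the centre of a carton's underside goes: third course, over the joint between lay4 and lay5; the carton's long side runs along the tray's y. Places in a course are 92 mm apart, courses 32 mm apart in height, offset 46 mm
- beaker_s: small yellow plastic make-up beaker, a squat straight-sided cup kept mouth down: 40 mm outside diameter, 35 mm inside, 40 mm tall, closed top with a 5 mm bevelled edge; origin at the centre of its open mouth, which is its underside as it stands (z up towards the closed top). Stands on the black runner of the tray at the start, in the way of the cartons; belongs on the green felt
- beaker_m: medium red plastic make-up beaker, a squat straight-sided cup kept mouth down: 54 mm outside diameter, 49 mm inside, 49 mm tall, closed top with a 5 mm bevelled edge; origin at the centre of its open mouth, which is its underside as it stands (z up towards the closed top). Stands on the table among the cartons; fits over the small one with 4.5 mm to spare all round
- beaker_l: large blue plastic make-up beaker, a squat straight-sided cup kept mouth down: 68 mm outside diameter, 63 mm inside, 58 mm tall, closed top with a 5 mm bevelled edge; origin at the centre of its open mouth, which is its underside as it stands (z up towards the closed top). Stands on the table among the cartons; fits over the medium one with 4.5 mm to spare all round
- felt (a point): centre of the green felt square, at the level of the tray floor (10 mm above the table)
- spool_red: wooden spool of red thread, 32 mm diameter, 40 mm tall; origin at its underside; leave it alone
- spool_green: wooden spool of green thread, 32 mm diameter, 40 mm tall; origin at its underside; leave it alone
- pincushion: blue pincushion, 46 mm diameter, 40 mm tall with its pins; origin at its underside; leave it alone
- shears: shears lying flat, about 120 mm long, black handles; origin at its underside; leave it alone
- clothes_brush: clothes brush lying bristles down, 45 x 150 mm, 34 mm high; origin at its underside; leave it alone
- tape_tin: round yellow tape measure, 60 mm diameter, 18 mm high; origin at its underside; leave it alone
Things that resemble listed ones, but are neither listed nor needed, are in the scene too. Leave any orange or turquoise look-alike of the beaker_m alone. Leave any blue look-alike of the box4 alone.

How it is judged (in metres and radians):
At the end, for the whole second after the job is handed in: Each carton lies flat within 12 mm of one of lay1 to lay6, along the tray within 0.12 rad; beakers upright, mouths within 4 mm of the tray floor, medium within 7 mm of the small one's axis, large within 7 mm of the medium's and 24 mm of the felt's centre; all at rest ((distance between box1 and lay1 below 0.012 m or distance between box1 and lay2 below 0.012 m or distance between box1 and lay3 below 0.012 m or distance between box1 and lay4 below 0.012 m or distance between box1 and lay5 below 0.012 m or distance between box1 and lay6 below 0.012 m) and angle between the y axis of each of box1, box2, box3, box4, box5, box6 and the y axis of tray, either way round below 0.12 rad and angle between each of box1, box2, box3, box4, box5, box6's own z axis and vertical below 0.08 rad and linear speed of each of box1, box2, box3, box4, box5, box6, beaker_s, beaker_m, beaker_l below 0.02 m/s and (distance between box2 and lay1 below 0.012 m or distance between box2 and lay2 below 0.012 m or distance between box2 and lay3 below 0.012 m or distance between box2 and lay4 below 0.012 m or distance between box2 and lay5 below 0.012 m or distance between box2 and lay6 below 0.012 m) and (distance between box3 and lay1 below 0.012 m or distance between box3 and lay2 below 0.012 m or distance between box3 and lay3 below 0.012 m or distance between box3 and lay4 below 0.012 m or distance between box3 and lay5 below 0.012 m or distance between box3 and lay6 below 0.012 m) and (distance between box4 and lay1 below 0.012 m or distance between box4 and lay2 below 0.012 m or distance between box4 and lay3 below 0.012 m or distance between box4 and lay4 below 0.012 m or distance between box4 and lay5 below 0.012 m or distance between box4 and lay6 below 0.012 m) and (distance between box5 and lay1 below 0.012 m or distance between box5 and lay2 below 0.012 m or distance between box5 and lay3 below 0.012 m or distance between box5 and lay4 below 0.012 m or distance between box5 and lay5 below 0.012 m or distance between box5 and lay6 below 0.012 m) and (distance between box6 and lay1 below 0.012 m or distance between box6 and lay2 below 0.012 m or distance between box6 and lay3 below 0.012 m or distance between box6 and lay4 below 0.012 m or distance between box6 and lay5 below 0.012 m or distance between box6 and lay6 below 0.012 m) and angle between each of beaker_s, beaker_m, beaker_l's own z axis and vertical below 0.06 rad and z of beaker_s in the frame of felt between -0.004 and 0.004 m and z of beaker_m in the frame of felt between -0.004 and 0.004 m and z of beaker_l in the frame of felt between -0.004 and 0.004 m and horizontal distance between beaker_s and beaker_m below 0.007 m and horizontal distance between beaker_m and beaker_l below 0.007 m and horizontal distance between beaker_l and felt below 0.024 m); the robot touches nothing.
It fails at once if a spool, the pincushion, the shears, the clothes brush or the tape measure is pushed more than 6 cm away or thrown over (distance of any of spool_red, spool_green, pincushion, shears, clothes_brush, tape_tin from where it was at the start of the episode above 0.06 m or angle between any of spool_red, spool_green, pincushion, shears, clothes_brush, tape_tin's own z axis and vertical above 0.8 rad).
Of box1, box2, box3, box4, box5, box6 only 4 to 6 are there at a start; the rules pass over those that are not, and their reading is None.
At some moment in a run one of beaker_s, beaker_m, beaker_l may be knocked a few centimetres aside while the robot is not near it.
It also fails if it takes over 210 s, if anything falls off the work surface, if the arm or the gripper's body presses on something with over 40 N, if the wrist force passes 120 N, or if a joint passes its speed limit or range.

## Working session

There is one attempt and no reset: what is moved stays moved. The work goes in short steps, Python scripts to look and compute and a tool call to move; the robot and the scene stay as the last step left them, time stands still between calls to the robot, and variables do not carry over. Pictures are saved under pics/ and viewed, at most 14 in all, crops included, and the job is handed in when it is done.

Besides the shell and the picture viewer there is one more tool, called after "Call:" in YAML: its name, and indented under it one key for each argument. carry_out: Moves the arm, as the interface text tells. Its arguments: {"type":"object","properties":{"targets":{"type":"array","items":{"type":"object","properties":{"dp":{"type":"array","items":{"type":"number"}},"yaw":{"type":"number"}}}},"fingers":{"type":"number"},"grip_force":{"type":"number"}},"required":["targets"]}

```bash
ls; mkdir -p pics
cat > h.py <<'E'
import numpy as np, cv2
from rig import r
def save(name,f,crop=None,k=1):
    im=r.grab_frame(name)[:,:,::-1]
    cv2.imwrite('pics/'+f+'_raw.png',im)
    if crop: x0,y0,x1,y1=crop; im=im[y0:y1,x0:x1]
    if k!=1: im=cv2.resize(im,None,fx=k,fy=k,interpolation=cv2.INTER_CUBIC)
    cv2.imwrite('pics/'+f+'.png',im)
def cal(name):
    c=r.get_calibration(name); K=np.array([[c['fx'],0,c['cx']],[0,c['fy'],c['cy']],[0,0,1.]])
    return K,np.array(c['rvec'],float).reshape(3),np.array(c['tvec'],float).reshape(3)
def world(name,px,z,c=None):
    K,rv,t=c or cal(name); R=cv2.Rodrigues(rv)[0]; o=-R.T@t
    out=[]
    for u,v in np.atleast_2d(px):
        d=R.T@np.linalg.inv(K)@[u,v,1]; out.append((o+d*(z-o[2])/d[2])[:2])
    return np.round(out,1)
def proj(name,P,c=None):
    K,rv,t=c or cal(name)
    return cv2.projectPoints(np.array(P,float).reshape(-1,3),rv,t,K,None)[0].reshape(-1,2).round(1)
E
python3 - <<'E'
from h import *
print(r.sense(), r.tip_reach)
for n in('top','scene'):
    save(n,n+'0',k=1.5); print(n,cal(n))
save('wrist','w0');print(cal('wrist'))
E
```

```text
pics
{'clock': 0.0, 'qpos': array([ 1.16959766e+00,  3.53663991e-01,  1.63414564e+00, -1.27397727e-05,
        1.15516820e+00, -2.39499302e-03]), 'qvel': array([0.00059038, 0.0001073 , 0.00134288, 0.00109935, 0.00048395,
       0.00082542]), 'joint_efforts': array([-4.00579120e-05, -6.05241466e+01, -3.42060363e+01,  8.15049276e-06,
        9.39961028e-03,  3.76775245e-05]), 'eef_pos': array([242.51786342, 575.52818807, 238.54684531]), 'tcp_rot': array([-3.14020746e+00,  8.33049904e-06,  2.74279414e+00]), 'contact_force': array([-0.68598684, -0.17638227,  0.21646003]), 'wrist_torque': array([ 0.01113378, -0.03723865,  0.00685912]), 'grasp_force': 0.0, 'opening': 0.998461204456114} 8.0
top (array([[401.77295262,   0.        , 248.51196212],
       [  0.        , 401.77295262, 198.25491413],
       [  0.        ,   0.        ,   1.        ]]), array([ 2.13459843, -2.13306615,  0.17085597]), array([ -25.62206543,  527.33881669, 1121.51015466]))
scene (array([[376.39032563,   0.        , 263.59175722],
       [  0.        , 376.39032563, 197.72966113],
       [  0.        ,   0.        ,   1.        ]]), array([ 1.20523041,  2.27213715, -1.01455059]), array([ 319.52767286, -223.40854549, 1425.57474318]))
(array([[268.45029702,   0.        , 255.2681182 ],
       [  0.        , 268.45029702, 189.76187588],
       [  0.        ,   0.        ,   1.        ]]), array([-2.40131915, -1.59226104, -0.23810389]), array([-623.66384756,  -37.36185562,  380.10663723]))
```

View pics/top0.png

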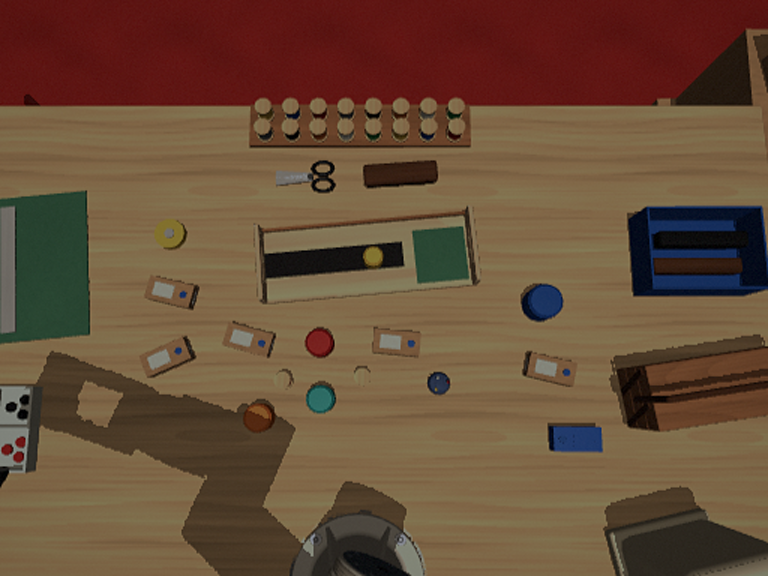

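View pics/scene0.png

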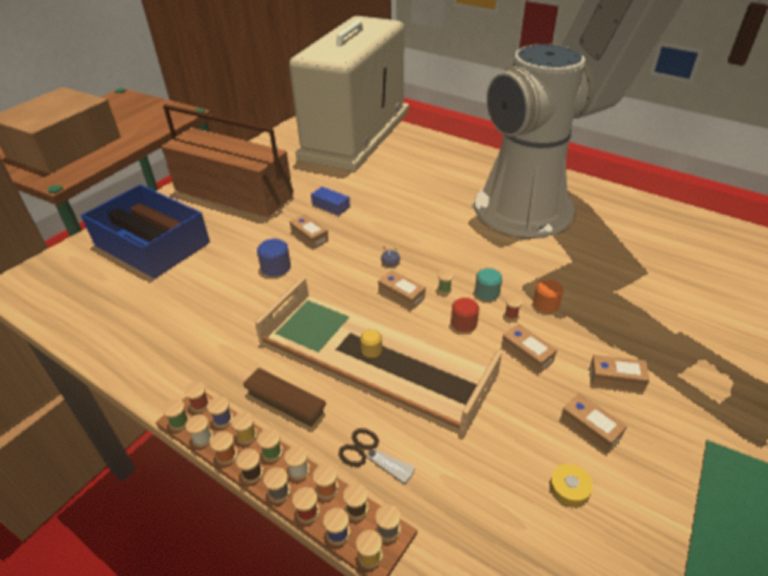

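Cartons in top0 are at (172,292), (167,356), (249,339), (396,342) and (550,369). They could be confused with the blue box at (575,438). The red beaker is at (319,342), with teal (320,398) and orange (259,416) as look-alikes. The large blue beaker is at (542,301), with the pincushion at (438,383). The small yellow beaker is at (373,257), with the tape at (170,234).

Run:
```python
import cv2
im=cv2.imread('pics/top0_raw.png')
cv2.imwrite('pics/c1.png',cv2.resize(im[135:260,80:280],None,fx=4,fy=4,interpolation=cv2.INTER_CUBIC)) 
cv2.imwrite('pics/c2.png',cv2.resize(im[135:260,230:400],None,fx=4,fy=4,interpolation=cv2.INTER_CUBIC))
```

```text
(no output)
```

View pics/c1.png

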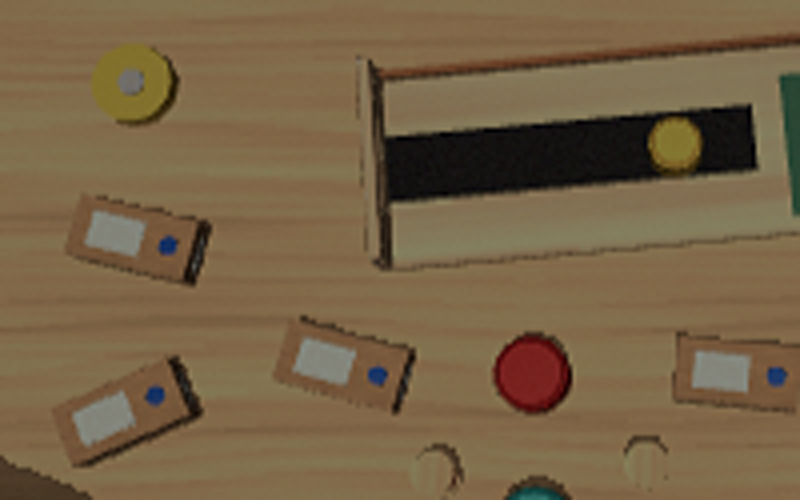

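View pics/c2.png

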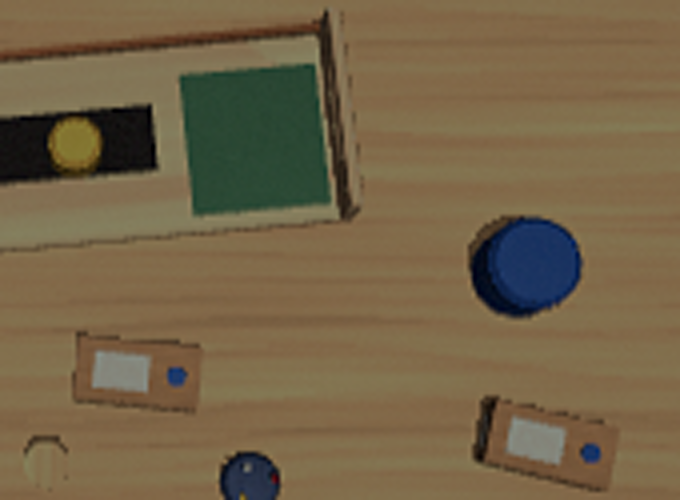

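Run:
```python
from h import *
c1=lambda p:(np.array(p)+.5)/4-.5+[80,135]
c2=lambda p:(np.array(p)+.5)/4-.5+[230,135]
B={'A':c1([(87,196),(203,222),(187,284),(66,253)]),'B':c1([(52,410),(170,357),(193,410),(78,466)]),'C':c1([(298,319),(408,350),(392,412),(275,378)]),
'D':c2([(79,335),(201,347),(196,411),(74,400)]),'E':c2([(495,398),(618,428),(606,490),(484,460)])}
for k,p in B.items():
    w=world('top',p,32); rc=cv2.minAreaRect(w.astype(np.float32))
    d=(w[1]+w[2]-w[0]-w[3]); print(k,w.mean(0).round(1),'long dir deg',np.degrees(np.arctan2(d[1],d[0])).round(1),np.round(rc[1],1))
ru=world('top',c1([(384,138),(750,105),(757,168),(390,201)]),10); fe=world('top',c2([(180,75),(316,65),(331,203),(194,214)]),10)
print('runner',ru.tolist(),'felt',fe.tolist(),fe.mean(0))
# fit tray pose to tray-frame points
X=[(26,205),(26,-73),(-26,-73),(-26,205)]
def fit(X,W):
    X=np.array(X,float);W=np.array(W,float);a,b=X-X.mean(0),W-W.mean(0)
    th=np.arctan2((a[:,0]*b[:,1]-a[:,1]*b[:,0]).sum(),(a*b).sum());R=np.array([[np.cos(th),-np.sin(th)],[np.sin(th),np.cos(th)]])
    t=W.mean(0)-R@X.mean(0);return th,t,W-(X@R.T+t)
th,t,e=fit(X,ru);print(np.degrees(th),t,e.round(1).tolist())
R=np.array([[np.cos(th),-np.sin(th)],[np.sin(th),np.cos(th)]]);print('felt in tray',((fe-t)@R).round(1).tolist())
print('red',world('top',c1((533,372)),49),'yel',world('top',c1((676,144)),50),'blue',world('top',c2((535,264)),58))
K,rv,tt=cal('wrist');Rw=cv2.Rodrigues(rv)[0];s=r.sense()
from scipy.spatial.transform import Rotation as Ro
Rt=Ro.from_euler('xyz',s['tcp_rot']).as_matrix()
print('wrist cam in tool',Rt.T@(-Rw.T@tt-s['eef_pos']),Rt.T@Rw.T)
```

```text
A [540.9 371.2] long dir deg -103.5 [92.9 46.9]
B [415. 373.] long dir deg -64.4 [45.2 91.7]
C [448.3 215.5] long dir deg -105.8 [88.8 46. ]
D [442.3 -70.1] long dir deg -95.4 [88.9 47.2]
E [ 391.7 -366. ] long dir deg -103.8 [89.9 45.4]
runner [[622.0, 195.3], [647.7, -81.4], [598.9, -86.3], [573.5, 189.3]] felt [[671.1, -104.3], [679.0, -207.7], [572.1, -216.5], [563.7, -113.7]] [ 621.475 -160.55 ]
5.321423981345382 [616.64603149 -11.4905459 ] [[-1.5, 0.3], [-1.6, 0.4], [1.4, 0.3], [1.8, -0.9]]
felt in tray [[45.6, -97.5], [43.9, -201.1], [-63.4, -200.0], [-62.2, -96.9]]
red [[441.5  76.3]] yel [[607.9 -25.5]] blue [[ 518.2 -353.4]]
wrist cam in tool [  75.73806622   -0.34008487 -134.32130143] [[-1.24066738e-03 -9.55423352e-01 -2.95236648e-01]
 [ 9.99998952e-01 -9.64973106e-04 -1.07950094e-03]
 [ 7.46484986e-04 -2.95237678e-01  9.55423548e-01]]
```

```bash
cat >> h.py <<'E'
import sys
def go(*pts, yaw0=None):
    "pts: (x,y,z,yawdeg) world targets -> dp, yaw relative to the current pose"
    s=r.sense(); a=s['tcp_rot'][2]; p=s['eef_pos']
    T=np.array([[np.cos(a),np.sin(a),0],[np.sin(a),-np.cos(a),0],[0,0,-1]])
    print('t',round(s['clock'],1),'pos',p.round(1),'yaw',round(np.degrees(a),1),'open',round(s['opening'],2))
    for x,y,z,w in pts:
        d=T.T@(np.array([x,y,z])-p); print(d.round(1).tolist(),'yaw',round(-((w-np.degrees(a)+180)%360-180),1))
TH=5.3
def tray(x,y,c=(616.6,-11.5),th=TH):
    t=np.radians(th); return c[0]+x*np.cos(t)-y*np.sin(t), c[1]+x*np.sin(t)+y*np.cos(t)
E
python3 -c "
from h import *
go((608,-25,200,95.3))"
```

```text
t 0.1 pos [242.6 575.6 238.7] yaw 157.1 open 1.0
[-570.0, -411.6, 38.7] yaw 61.8
```

Call:
carry_out:
  targets:
    - {"dp":[-570,-412,39],"yaw":62}
    - {"dp":[-570,-412,39],"yaw":62}
    - {"dp":[-570,-412,39],"yaw":62}
    - {"dp":[-570,-412,39],"yaw":62}
    - {"dp":[-570,-412,39],"yaw":62}
    - {"dp":[-570,-412,39],"yaw":62}
    - {"dp":[-570,-412,39],"yaw":62}
    - {"dp":[-570,-412,39],"yaw":62}
    - {"dp":[-570,-412,39],"yaw":62}
    - {"dp":[-570,-412,39],"yaw":62}
    - {"dp":[-570,-412,39],"yaw":62}
    - {"dp":[-570,-412,39],"yaw":62}
  fingers: 1

```text
clock: 1.65
eef_pos: [609.2, -28.1, 199.7]
tcp_rot: [-3.142, 0.0, 1.658]
contact_force: [-1.1, -0.1, -0.5]
opening: 0.998
grasp_force: 0.0
```

Call:
carry_out:
  targets:
    - {"dp":[0,0,0],"yaw":0}
    - {"dp":[0,0,0],"yaw":0}

```text
clock: 1.9
eef_pos: [607.1, -23.7, 200.2]
tcp_rot: [-3.141, -0.001, 1.662]
contact_force: [-0.3, 0.5, 0.3]
opening: 1.003
grasp_force: 0.0
```

```bash
python3 -c "
from h import *
go((608,-25,200,95.3)); 
c=cal('wrist'); np.savez('w1c.npz',*c); save('wrist','w1',k=1.5)
print(proj('wrist',[(607.9,-25.5,50)]))"
```

```text
t 1.9 pos [607.1 -23.7 200.2] yaw 95.2 open 1.0
[-1.4, 0.8, 0.2] yaw -0.1
[[256.5 180.3]]
```

View pics/w1.png

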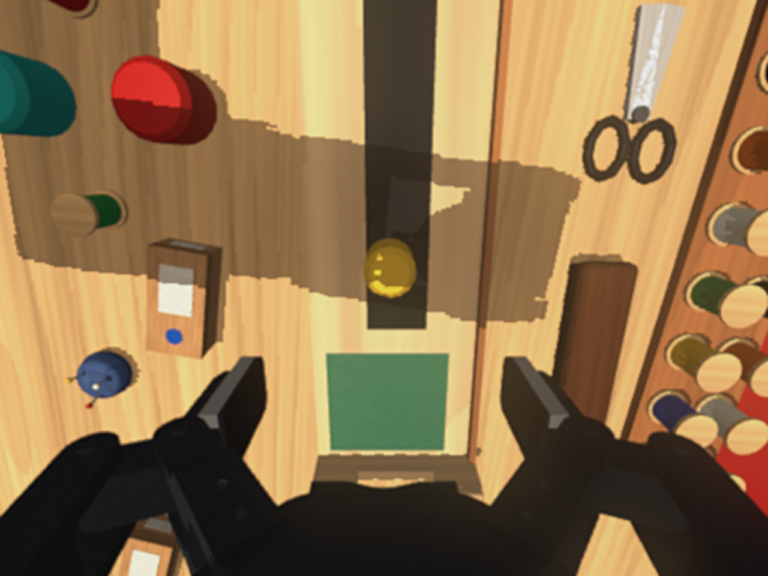

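Run:
```python
from h import *
d=np.load('w1c.npz'); c=tuple(d[k] for k in d.files)
f=lambda p:np.array(p)/1.5
print('runner end',world('wrist',f([(427,328),(367,328),(363,0),(437,0)]),10,c).tolist())
fe=world('wrist',f([(327,353),(448,353),(445,450),(330,450)]),10,c); print('felt',fe.tolist(),fe.mean(0))
y=world('wrist',f((390,268)),48,c);print('yel',y)
print('red top',world('wrist',f((152,98)),49,c))
print('nominal runner end',tray(26,-73),tray(-26,-73),'felt',tray(-9,-149))
print('D', world('wrist',f([(148,247),(208,250),(203,355),(148,347)]),32,c).tolist())
go((*y[0],24,95.3))
```

```text
runner end [[650.3, -84.8], [598.2, -89.6], [576.3, 155.3], [627.3, 159.9]]
felt [[564.5, -116.8], [671.8, -107.1], [683.1, -210.0], [572.5, -220.1]] [ 622.975 -163.5  ]
yel [[611.5 -23.9]]
red top [[446.7  76.1]]
nominal runner end (np.float64(649.2318950363982), np.float64(-81.78626769386389)) (np.float64(597.4542107307999), np.float64(-86.58953824108508)) felt (np.float64(621.4016952458765), np.float64(-160.69431531652177))
D [[426.2, -28.2], [471.8, -26.5], [464.3, -116.6], [419.2, -113.3]]
t 1.9 pos [607.2 -23.5 200.3] yaw 95.2 open 1.0
[-0.8, 4.3, 176.3] yaw -0.1
```

Call:
carry_out:
  targets:
    - {"dp":[-1,4,60],"yaw":0}
    - {"dp":[-1,4,120],"yaw":0}
    - {"dp":[-1,4,160],"yaw":0}
    - {"dp":[-1,4,176],"yaw":0}
    - {"dp":[-1,4,176],"yaw":0}

```text
clock: 2.58
eef_pos: [611.7, -24.8, 24.2]
tcp_rot: [-3.141, -0.0, 1.662]
contact_force: [0.3, 0.7, 0.5]
opening: 0.999
grasp_force: 0.0
```

Call:
carry_out:
  targets:
    - {"dp":[0,0,0],"yaw":0}
    - {"dp":[0,0,0],"yaw":0}
    - {"dp":[0,0,0],"yaw":0}
    - {"dp":[0,0,0],"yaw":0}
    - {"dp":[0,0,0],"yaw":0}
    - {"dp":[0,0,0],"yaw":0}
  fingers: -1
  grip_force: 20

```text
clock: 3.32
eef_pos: [612.9, -25.7, 25.7]
tcp_rot: [3.14, 0.0, 1.661]
contact_force: [-1.1, 0.9, 8.0]
opening: 0.457
grasp_force: 19.5
```

Call:
carry_out:
  targets:
    - {"dp":[0,0,0],"yaw":0}
    - {"dp":[0,0,0],"yaw":0}
    - {"dp":[0,0,0],"yaw":90}
    - {"dp":[0,0,0],"yaw":90}
    - {"dp":[0,0,0],"yaw":90}
    - {"dp":[0,0,0],"yaw":90}
    - {"dp":[0,0,0],"yaw":90}
    - {"dp":[0,0,0],"yaw":90}
    - {"dp":[0,0,0],"yaw":90}
    - {"dp":[0,0,0],"yaw":90}
    - {"dp":[0,0,0],"yaw":90}
    - {"dp":[0,0,0],"yaw":90}
  fingers: 0.4

```text
clock: 4.82
eef_pos: [612.0, -25.7, 24.2]
tcp_rot: [-3.142, 0.0, 0.09]
contact_force: [-0.0, -0.5, -0.3]
opening: 0.698
grasp_force: 0.0
```

Call:
carry_out:
  targets:
    - {"dp":[0,0,0],"yaw":0}
    - {"dp":[0,0,0],"yaw":0}
    - {"dp":[0,0,0],"yaw":0}
    - {"dp":[0,0,0],"yaw":0}
    - {"dp":[0,0,0],"yaw":0}
  fingers: -1

```text
clock: 5.45
eef_pos: [612.1, -25.7, 24.4]
tcp_rot: [3.142, -0.0, 0.09]
contact_force: [-0.0, 0.3, 1.5]
opening: 0.462
grasp_force: 20.3
```

```bash
sed -i 's/c=(616.6,-11.5)/c=(617.3,-13)/; s/^TH=5.3/TH=5.2/' h.py; python3 -c "
from h import *
f=tray(-9,-149);print(f); yw=90+TH
s=r.sense();p=s['eef_pos']
go((p[0],p[1],90,5),(*f,90,yw),(*f,25,yw))"
```

```text
(np.float64(621.8412948619255), np.float64(-162.20246861555958))
t 5.5 pos [612.1 -25.7  24.4] yaw 5.2 open 0.46
[0.0, 0.0, -65.6] yaw 0.2
[-2.6, 136.8, -65.6] yaw -90.0
[-2.6, 136.8, -0.6] yaw -90.0
```

Call:
carry_out:
  targets:
    - {"dp":[0,0,-30],"yaw":0}
    - {"dp":[-1,60,-30],"yaw":-10}
    - {"dp":[-3,110,-30],"yaw":-20}
    - {"dp":[-3,137,-30],"yaw":-30}
    - {"dp":[-3,137,-30],"yaw":-90}
    - {"dp":[-3,137,-30],"yaw":-90}
    - {"dp":[-3,137,-30],"yaw":-90}
    - {"dp":[-3,137,-30],"yaw":-90}
    - {"dp":[-3,137,-30],"yaw":-90}
    - {"dp":[-3,137,-30],"yaw":-90}
    - {"dp":[-3,137,-15],"yaw":-90}
    - {"dp":[-3,137,0],"yaw":-90}

```text
clock: 6.95
eef_pos: [621.1, -162.3, 23.1]
tcp_rot: [-3.141, -0.0, 1.658]
contact_force: [-2.7, 0.2, 29.2]
opening: 0.463
grasp_force: 23.9
```

Call:
carry_out:
  targets:
    - {"dp":[0,0,0],"yaw":0}
    - {"dp":[0,0,0],"yaw":0}

```text
clock: 7.2
eef_pos: [620.8, -162.3, 23.3]
tcp_rot: [-3.14, -0.0, 1.66]
contact_force: [0.4, -0.6, 0.1]
opening: 0.46
grasp_force: 22.2
```

Call:
carry_out:
  targets:
    - {"dp":[0,0,0],"yaw":0}
    - {"dp":[0,0,0],"yaw":0}
    - {"dp":[0,0,0],"yaw":0}
    - {"dp":[0,0,-40],"yaw":0}
    - {"dp":[0,0,-90],"yaw":0}
    - {"dp":[0,0,-120],"yaw":0}
    - {"dp":[0,0,-120],"yaw":0}
  fingers: 1

```text
clock: 8.07
eef_pos: [623.1, -162.8, 147.3]
tcp_rot: [3.137, 0.002, 1.661]
contact_force: [-0.8, 0.3, -0.7]
opening: 1.002
grasp_force: 0.0
```

```bash
python3 -c "
from h import *
go((444,76.3,130,95.2),(444,76.3,22,95.2))"
```

```text
t 8.1 pos [ 623.1 -162.8  147.3] yaw 95.1 open 1.0
[254.2, -157.0, 17.3] yaw -0.1
[254.2, -157.0, 125.3] yaw -0.1
```

Call:
carry_out:
  targets:
    - {"dp":[254,-157,10],"yaw":0}
    - {"dp":[254,-157,10],"yaw":0}
    - {"dp":[254,-157,10],"yaw":0}
    - {"dp":[254,-157,10],"yaw":0}
    - {"dp":[254,-157,10],"yaw":0}
    - {"dp":[254,-157,10],"yaw":0}
    - {"dp":[254,-157,60],"yaw":0}
    - {"dp":[254,-157,100],"yaw":0}
    - {"dp":[254,-157,125],"yaw":0}
    - {"dp":[254,-157,125],"yaw":0}

```text
clock: 9.32
eef_pos: [440.9, 75.6, 17.3]
tcp_rot: [-3.137, 0.0, 1.66]
contact_force: [-0.2, -0.3, 0.0]
opening: 1.006
grasp_force: 0.0
```

Call:
carry_out:
  targets:
    - {"dp":[0,0,0],"yaw":0}
    - {"dp":[0,0,0],"yaw":0}
    - {"dp":[0,0,0],"yaw":0}
    - {"dp":[0,0,0],"yaw":0}
    - {"dp":[0,0,0],"yaw":0}
  fingers: -1

```text
clock: 9.95
eef_pos: [443.1, 76.5, 20.4]
tcp_rot: [3.139, 0.0, 1.661]
contact_force: [-1.2, -3.3, 7.6]
opening: 0.632
grasp_force: 21.2
```

Call:
carry_out:
  targets:
    - {"dp":[0,0,0],"yaw":0}
    - {"dp":[0,0,0],"yaw":0}
    - {"dp":[0,0,0],"yaw":-90}
    - {"dp":[0,0,0],"yaw":-90}
    - {"dp":[0,0,0],"yaw":-90}
    - {"dp":[0,0,0],"yaw":-90}
    - {"dp":[0,0,0],"yaw":-90}
    - {"dp":[0,0,0],"yaw":-90}
    - {"dp":[0,0,0],"yaw":-90}
    - {"dp":[0,0,0],"yaw":-90}
    - {"dp":[0,0,0],"yaw":-90}
    - {"dp":[0,0,0],"yaw":-90}
  fingers: 0.6

```text
clock: 11.45
eef_pos: [442.1, 76.5, 19.3]
tcp_rot: [3.142, -0.0, -3.052]
contact_force: [0.6, -0.8, -0.6]
opening: 0.801
grasp_force: 0.0
```

Call:
carry_out:
  targets:
    - {"dp":[0,0,0],"yaw":0}
    - {"dp":[0,0,0],"yaw":0}
    - {"dp":[0,0,0],"yaw":0}
    - {"dp":[0,0,0],"yaw":0}
    - {"dp":[0,0,0],"yaw":0}
  fingers: -1

```text
clock: 12.08
eef_pos: [442.2, 76.5, 19.5]
tcp_rot: [3.142, 0.0, -3.052]
contact_force: [-0.9, -0.4, 5.1]
opening: 0.631
grasp_force: 20.5
```

Call:
carry_out:
  targets:
    - {"dp":[0,0,-60],"yaw":10}
    - {"dp":[0,0,-110],"yaw":20}
    - {"dp":[0,0,-130],"yaw":30}
    - {"dp":[0,0,-130],"yaw":40}
    - {"dp":[0,0,-130],"yaw":50}
    - {"dp":[0,0,-130],"yaw":60}
    - {"dp":[0,0,-130],"yaw":70}
    - {"dp":[0,0,-130],"yaw":80}
    - {"dp":[0,0,-130],"yaw":90}
    - {"dp":[0,0,-130],"yaw":90}

```text
clock: 13.32
eef_pos: [442.0, 76.4, 149.1]
tcp_rot: [-3.141, 0.0, 1.661]
contact_force: [-0.2, -0.1, -0.6]
opening: 0.627
grasp_force: 22.4
```

```bash
python3 -c "
from h import *
save('top','t2',crop=(200,110,420,260),k=3.5)
go((535,-161,150,95.2),(621,-162.3,150,95.2),(621,-162.3,90,95.2),(621,-162.3,32,95.2))"
```

```text
t 13.4 pos [442.   76.4 149.1] yaw 95.4 open 0.63
[-245.1, 70.4, -0.9] yaw 0.2
[-254.4, 155.9, -0.9] yaw 0.2
[-254.4, 155.9, 59.1] yaw 0.2
[-254.4, 155.9, 117.1] yaw 0.2
```

View pics/t2.png

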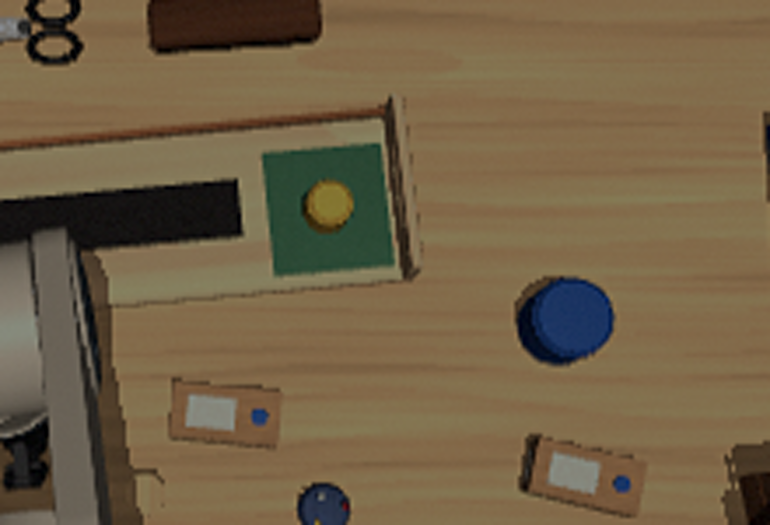

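Call:
carry_out:
  targets:
    - {"dp":[-254,156,0],"yaw":0}
    - {"dp":[-254,156,0],"yaw":0}
    - {"dp":[-254,156,0],"yaw":0}
    - {"dp":[-254,156,0],"yaw":0}
    - {"dp":[-254,156,0],"yaw":0}
    - {"dp":[-254,156,0],"yaw":0}
    - {"dp":[-254,156,40],"yaw":0}
    - {"dp":[-254,156,65],"yaw":0}
    - {"dp":[-254,156,65],"yaw":0}
    - {"dp":[-254,156,65],"yaw":0}

```text
clock: 14.62
eef_pos: [620.6, -162.1, 85.2]
tcp_rot: [3.141, 0.0, 1.662]
contact_force: [0.2, -0.2, -1.1]
opening: 0.632
grasp_force: 22.4
```

```bash
python3 -c "
from h import *
go((621,-162.3,32,95.2),(621,-162.3,29.5,95.2))"
```

```text
t 14.6 pos [ 620.6 -162.1   85.2] yaw 95.2 open 0.63
[-0.2, 0.3, 53.2] yaw 0.0
[-0.2, 0.3, 55.7] yaw 0.0
```

Call:
carry_out:
  targets:
    - {"dp":[0,0,15],"yaw":0}
    - {"dp":[0,0,25],"yaw":0}
    - {"dp":[0,0,35],"yaw":0}
    - {"dp":[0,0,45],"yaw":0}
    - {"dp":[0,0,52],"yaw":0}
    - {"dp":[0,0,55],"yaw":0}
    - {"dp":[0,0,55],"yaw":0}
    - {"dp":[0,0,55],"yaw":0}

```text
clock: 15.62
eef_pos: [620.5, -162.5, 29.5]
tcp_rot: [3.141, 0.0, 1.661]
contact_force: [-1.5, 0.7, 2.7]
opening: 0.628
grasp_force: 22.6
```

Call:
carry_out:
  targets:
    - {"dp":[0,0,0],"yaw":0}
    - {"dp":[0,0,0],"yaw":0}
    - {"dp":[0,0,0],"yaw":0}
    - {"dp":[0,0,-40],"yaw":0}
    - {"dp":[0,0,-90],"yaw":0}
    - {"dp":[0,0,-130],"yaw":0}
    - {"dp":[0,0,-130],"yaw":0}
    - {"dp":[0,0,-130],"yaw":0}
  fingers: 1

```text
clock: 16.62
eef_pos: [620.0, -162.4, 158.8]
tcp_rot: [-3.141, -0.0, 1.661]
contact_force: [-1.0, -0.8, -1.0]
opening: 0.999
grasp_force: 0.0
```

```bash
python3 -c "
from h import *
go((518.2,-353.4,158,95.2))"
```

```text
t 16.6 pos [ 620.  -162.4  158.8] yaw 95.2 open 1.0
[-181.1, -118.5, 0.8] yaw -0.0
```

Call:
carry_out:
  targets:
    - {"dp":[-181,-119,-40],"yaw":0}
    - {"dp":[-181,-119,-40],"yaw":0}
    - {"dp":[-181,-119,-40],"yaw":0}
    - {"dp":[-181,-119,-40],"yaw":0}
    - {"dp":[-181,-119,-40],"yaw":0}
    - {"dp":[-181,-119,-40],"yaw":0}
    - {"dp":[-181,-119,-40],"yaw":0}

```text
clock: 17.5
eef_pos: [518.3, -352.2, 198.4]
tcp_rot: [-3.141, -0.001, 1.662]
contact_force: [0.8, 1.0, -1.4]
opening: 1.002
grasp_force: 0.0
```

```bash
python3 -c "
from h import *
go((518.2,-353.4,28,95.2))
c=cal('wrist'); np.savez('w2c.npz',*c); save('wrist','w2',k=1.5)
print(proj('wrist',[(518.2,-353.4,58)])*1.5)"
```

```text
t 17.5 pos [ 518.3 -352.2  198.4] yaw 95.2 open 1.0
[-1.2, -0.3, 170.4] yaw 0.0
[[383.55 272.85]]
```

View pics/w2.png

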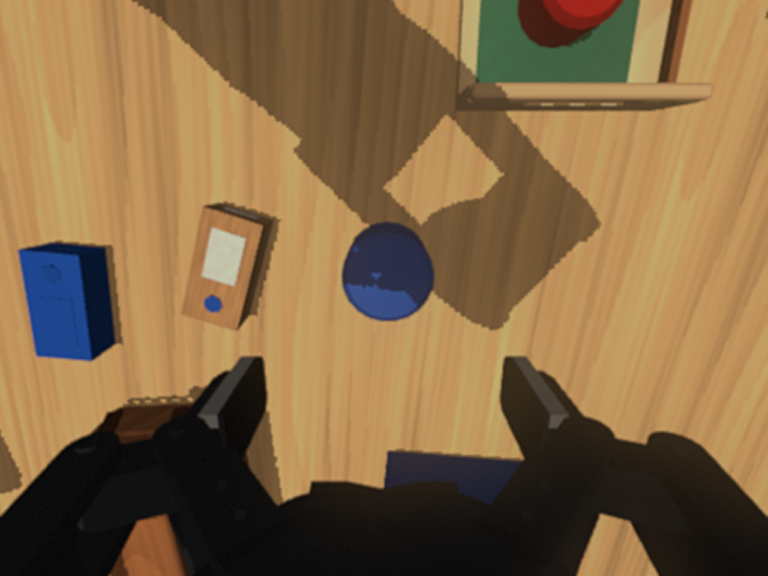

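Call:
carry_out:
  targets:
    - {"dp":[0,3,60],"yaw":0}
    - {"dp":[0,3,110],"yaw":0}
    - {"dp":[0,3,150],"yaw":0}
    - {"dp":[0,3,170],"yaw":0}
    - {"dp":[0,3,170],"yaw":0}
    - {"dp":[0,3,170],"yaw":0}

```text
clock: 18.3
eef_pos: [522.2, -353.7, 30.8]
tcp_rot: [3.14, 0.001, 1.661]
contact_force: [0.5, 0.3, -0.1]
opening: 1.002
grasp_force: 0.0
```

Call:
carry_out:
  targets:
    - {"dp":[0,0,0],"yaw":0}
    - {"dp":[0,0,0],"yaw":0}
    - {"dp":[0,0,0],"yaw":0}
    - {"dp":[0,0,0],"yaw":0}
  fingers: -1

```text
clock: 18.8
eef_pos: [522.1, -353.8, 31.3]
tcp_rot: [3.139, 0.002, 1.661]
contact_force: [-0.9, 1.0, 5.3]
opening: 0.809
grasp_force: 21.2
```

Call:
carry_out:
  targets:
    - {"dp":[0,0,0],"yaw":0}
    - {"dp":[0,0,0],"yaw":0}
    - {"dp":[0,0,0],"yaw":-90}
    - {"dp":[0,0,0],"yaw":-90}
    - {"dp":[0,0,0],"yaw":-90}
    - {"dp":[0,0,0],"yaw":-90}
    - {"dp":[0,0,0],"yaw":-90}
    - {"dp":[0,0,0],"yaw":-90}
    - {"dp":[0,0,0],"yaw":-90}
    - {"dp":[0,0,0],"yaw":-90}
    - {"dp":[0,0,0],"yaw":-90}
    - {"dp":[0,0,0],"yaw":-90}
  fingers: 1

```text
clock: 20.3
eef_pos: [521.1, -353.2, 29.3]
tcp_rot: [-3.142, -0.0, -3.052]
contact_force: [0.5, -0.4, 1.0]
opening: 1.003
grasp_force: 0.0
```

Call:
carry_out:
  targets:
    - {"dp":[0,0,0],"yaw":0}
    - {"dp":[0,0,0],"yaw":0}
    - {"dp":[0,0,0],"yaw":0}
    - {"dp":[0,0,0],"yaw":0}
    - {"dp":[0,0,0],"yaw":0}
  fingers: -1

```text
clock: 20.92
eef_pos: [521.2, -353.3, 29.6]
tcp_rot: [-3.141, 0.0, -3.052]
contact_force: [-2.0, -0.2, 6.3]
opening: 0.807
grasp_force: 22.4
```

Call:
carry_out:
  targets:
    - {"dp":[0,0,-60],"yaw":10}
    - {"dp":[0,0,-110],"yaw":20}
    - {"dp":[0,0,-150],"yaw":30}
    - {"dp":[0,0,-150],"yaw":40}
    - {"dp":[0,0,-150],"yaw":50}
    - {"dp":[0,0,-150],"yaw":60}
    - {"dp":[0,0,-150],"yaw":70}
    - {"dp":[0,0,-150],"yaw":80}
    - {"dp":[0,0,-150],"yaw":90}
    - {"dp":[0,0,-150],"yaw":90}

```text
clock: 22.18
eef_pos: [520.8, -353.0, 178.8]
tcp_rot: [-3.141, -0.001, 1.662]
contact_force: [0.4, -0.3, -0.6]
opening: 0.807
grasp_force: 24.5
```

```bash
python3 -c "
from h import *
d=np.load('w2c.npz'); c=tuple(d[k] for k in d.files)
w=world('wrist',np.array([(206,205),(267,221),(238,328),(184,312)])/1.5,32,c);print(w.tolist(),w.mean(0))
save('top','t3',crop=(270,130,350,210),k=6)
go((620.6,-162.4,180,95.2),(620.6,-162.4,110,95.2))"
```

```text
[[383.6, -320.5], [428.5, -328.3], [405.5, -417.1], [362.7, -407.1]] [ 395.075 -368.25 ]
t 22.2 pos [ 520.9 -353.   178.9] yaw 95.4 open 0.8
[180.5, 117.1, -1.1] yaw 0.2
[180.5, 117.1, 68.9] yaw 0.2
```

View pics/t3.png

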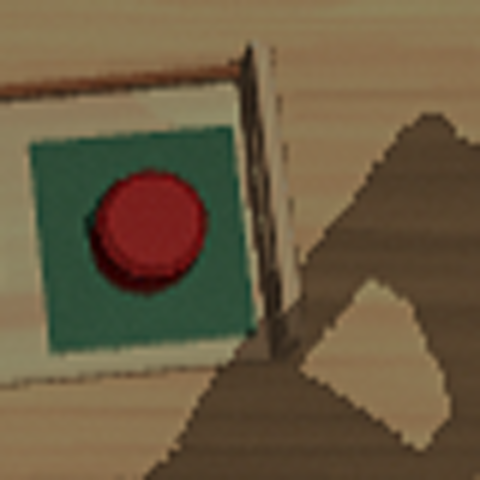

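Call:
carry_out:
  targets:
    - {"dp":[180.5,117,0],"yaw":0}
    - {"dp":[180.5,117,0],"yaw":0}
    - {"dp":[180.5,117,0],"yaw":0}
    - {"dp":[180.5,117,0],"yaw":0}
    - {"dp":[180.5,117,0],"yaw":0}
    - {"dp":[180.5,117,40],"yaw":0}
    - {"dp":[180.5,117,74],"yaw":0}
    - {"dp":[180.5,117,74],"yaw":0}
    - {"dp":[180.5,117,74],"yaw":0}

```text
clock: 23.35
eef_pos: [621.8, -163.8, 106.4]
tcp_rot: [3.141, 0.0, 1.661]
contact_force: [0.4, 0.3, -0.6]
opening: 0.806
grasp_force: 24.5
```

```bash
python3 -c "
from h import *
print(world('top',[(295.4,166.2)],59))
go((620.6,-162.4,39.6,95.2))"
```

```text
[[ 618.9 -161. ]]
t 23.4 pos [ 621.8 -163.8  106.4] yaw 95.2 open 0.81
[1.5, -1.1, 66.8] yaw -0.0
```

Call:
carry_out:
  targets:
    - {"dp":[1.5,-1,20],"yaw":0}
    - {"dp":[1.5,-1,32],"yaw":0}
    - {"dp":[1.5,-1,44],"yaw":0}
    - {"dp":[1.5,-1,56],"yaw":0}
    - {"dp":[1.5,-1,63],"yaw":0}
    - {"dp":[1.5,-1,66],"yaw":0}
    - {"dp":[1.5,-1,66],"yaw":0}
    - {"dp":[1.5,-1,66],"yaw":0}

```text
clock: 24.35
eef_pos: [620.4, -161.5, 39.7]
tcp_rot: [3.141, 0.0, 1.661]
contact_force: [-1.5, -0.1, 4.2]
opening: 0.807
grasp_force: 24.9
```

Call:
carry_out:
  targets:
    - {"dp":[0,0,0],"yaw":0}
    - {"dp":[0,0,0],"yaw":0}
    - {"dp":[0,0,0],"yaw":0}
    - {"dp":[0,0,-40],"yaw":0}
    - {"dp":[0,0,-90],"yaw":0}
    - {"dp":[0,0,-140],"yaw":0}
    - {"dp":[0,0,-140],"yaw":0}
    - {"dp":[0,0,-140],"yaw":0}
  fingers: 1

```text
clock: 25.35
eef_pos: [619.9, -161.4, 178.9]
tcp_rot: [-3.141, -0.0, 1.661]
contact_force: [-0.1, -0.2, -0.1]
opening: 1.0
grasp_force: 0.0
```

```bash
python3 -c "
from h import *
save('top','t4',crop=(240,130,350,210),k=6)
print(proj('top',[(620.6,-162.4,68)]))
go((444,-70.7,180,84.6),(444,-70.7,14,84.6))"
```

```text
[[296.2 164.9]]
t 25.4 pos [ 619.5 -161.3  178.1] yaw 95.2 open 1.0
[106.0, -166.7, -1.9] yaw 10.6
[106.0, -166.7, 164.1] yaw 10.6
```

View pics/t4.png

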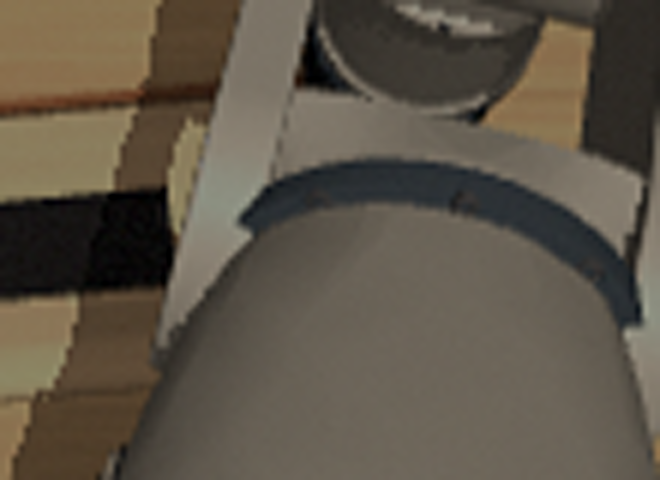

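```bash
python3 -c "
from h import *
print('pin',world('top',[(438/1.5,383/1.5)],25),'spools',world('top',[(284/1.5,380/1.5),(362/1.5,376/1.5)],38))"
```

```text
pin [[ 364.  -150.4]] spools [[369.1 143.3]
 [376.8  -4.9]]
```

Call:
carry_out:
  targets:
    - {"dp":[106,-167,0],"yaw":10.4}
    - {"dp":[106,-167,0],"yaw":10.4}
    - {"dp":[106,-167,0],"yaw":10.4}
    - {"dp":[106,-167,0],"yaw":10.4}
    - {"dp":[106,-167,40],"yaw":10.4}
    - {"dp":[106,-167,90],"yaw":10.4}
    - {"dp":[106,-167,140],"yaw":10.4}
    - {"dp":[106,-167,164],"yaw":10.4}
    - {"dp":[106,-167,164],"yaw":10.4}
    - {"dp":[106,-167,164],"yaw":10.4}
  fingers: 0.7

```text
clock: 26.65
eef_pos: [445.0, -71.1, 15.5]
tcp_rot: [3.141, 0.0, 1.479]
contact_force: [-0.3, -0.7, -0.4]
opening: 0.853
grasp_force: 0.0
```

Call:
carry_out:
  targets:
    - {"dp":[0,0,0],"yaw":0}
    - {"dp":[0,0,0],"yaw":0}
    - {"dp":[0,0,0],"yaw":0}
    - {"dp":[0,0,0],"yaw":0}
    - {"dp":[0,0,0],"yaw":0}
  fingers: -1
  grip_force: 30

```text
clock: 27.28
eef_pos: [445.3, -71.1, 16.4]
tcp_rot: [3.139, 0.0, 1.479]
contact_force: [-0.8, -0.9, 6.9]
opening: 0.519
grasp_force: 30.9
```

Call:
carry_out:
  targets:
    - {"dp":[0,0,-50],"yaw":0}
    - {"dp":[0,0,-100],"yaw":0}
    - {"dp":[0,0,-130],"yaw":0}
    - {"dp":[0,0,-130],"yaw":0}

```text
clock: 27.78
eef_pos: [446.1, -71.2, 147.9]
tcp_rot: [3.136, 0.0, 1.479]
contact_force: [0.7, -0.7, -0.6]
opening: 0.521
grasp_force: 32.0
```

```bash
python3 -c "
from h import *
p=tray(0,158);print(p)
go((*p,200,95.2),(*p,145,95.2))"
```

```text
(np.float64(602.9800523287507), np.float64(144.3497349813233))
t 27.8 pos [446.1 -71.2 147.9] yaw 84.8 open 0.52
[229.0, 136.5, -52.1] yaw -10.4
[229.0, 136.5, 2.9] yaw -10.4
```

Call:
carry_out:
  targets:
    - {"dp":[227,136.5,0],"yaw":-10.4}
    - {"dp":[227,136.5,0],"yaw":-10.4}
    - {"dp":[227,136.5,0],"yaw":-10.4}
    - {"dp":[227,136.5,0],"yaw":-10.4}
    - {"dp":[227,136.5,0],"yaw":-10.4}
    - {"dp":[227,136.5,25],"yaw":-10.4}
    - {"dp":[227,136.5,45],"yaw":-10.4}
    - {"dp":[227,136.5,45],"yaw":-10.4}
    - {"dp":[227,136.5,45],"yaw":-10.4}

```text
clock: 28.9
eef_pos: [601.1, 142.2, 100.5]
tcp_rot: [-3.142, 0.0, 1.66]
contact_force: [0.5, 0.9, -1.0]
opening: 0.518
grasp_force: 31.9
```

```bash
python3 -c "
from h import *
go((*tray(0,158),26,95.2))
c=cal('wrist'); np.savez('w3c.npz',*c); save('wrist','w3',k=1.5)"
```

```text
t 28.9 pos [601.1 142.2 100.5] yaw 95.1 open 0.52
[2.0, 2.0, 74.5] yaw -0.1
```

View pics/w3.png

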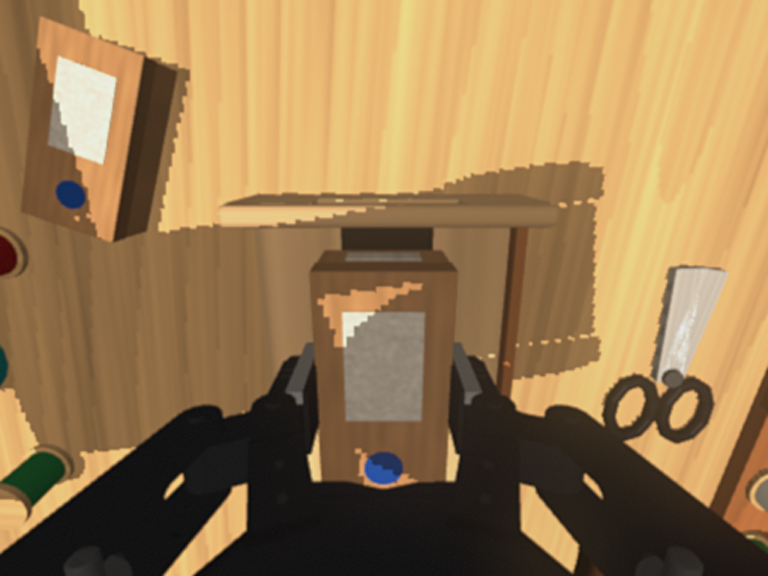

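Run:
```python
from h import *
d=np.load('w3c.npz'); c=tuple(d[k] for k in d.files)
W=lambda p,z:world('wrist',np.array([p])/1.5,z,c)[0]
t=np.radians(TH)
def loc(w): q=w-np.array([617.3,-13]); return np.round([q[0]*np.cos(t)+q[1]*np.sin(t),-q[0]*np.sin(t)+q[1]*np.cos(t)],1)
print('board',loc(W((300,227),60)),loc(W((480,227),60)))
print('lid edge',loc(W((312,270),117.5)),loc(W((456,270),117.5)))
print('bottom edge',loc(W((323,252),85.5)),loc(W((446,252),85.5)))
print('runner',loc(W((342,235),10)),loc(W((433,235),10)))
print('tcp',loc(r.sense()['eef_pos'][:2]))
w=world('wrist',np.array([(40,16),(145,55),(113,241),(22,210)])/1.5,32,c);print('C',w.tolist(),w.mean(0),np.degrees(np.arctan2(*(w[2]+w[3]-w[0]-w[1])[::-1])))
```

```text
board [-38.5 203.4] [ 39.8 203.2]
lid edge [-23.8 199.6] [ 19.7 199.5]
bottom edge [-25.2 198. ] [ 21.4 197.9]
runner [-25.6 190.9] [ 25.7 190.8]
tcp [ -1.6 156.1]
C [[439.3, 263.8], [483.7, 252.5], [460.1, 165.6], [416.6, 177.5]] [449.925 214.85 ] -104.96641387728206
```

Call:
carry_out:
  targets:
    - {"dp":[2,2,30],"yaw":0}
    - {"dp":[2,2,55],"yaw":0}
    - {"dp":[2,2,70],"yaw":0}
    - {"dp":[2,2,74],"yaw":0}
    - {"dp":[2,2,74],"yaw":0}
    - {"dp":[2,2,74],"yaw":0}

```text
clock: 29.7
eef_pos: [603.6, 144.9, 27.1]
tcp_rot: [3.14, -0.0, 1.661]
contact_force: [-0.3, 0.6, -1.6]
opening: 0.52
grasp_force: 31.9
```

Call:
carry_out:
  targets:
    - {"dp":[0,0,0],"yaw":0}
    - {"dp":[0,0,0],"yaw":0}
    - {"dp":[0,0,0],"yaw":0}
    - {"dp":[0,0,-40],"yaw":0}
    - {"dp":[0,0,-90],"yaw":0}
    - {"dp":[0,0,-120],"yaw":0}
    - {"dp":[0,0,-120],"yaw":0}
    - {"dp":[0,0,-120],"yaw":0}
  fingers: 0.7

```text
clock: 30.7
eef_pos: [602.4, 144.7, 145.5]
tcp_rot: [-3.141, 0.0, 1.661]
contact_force: [-0.5, 0.3, 0.6]
opening: 0.846
grasp_force: 0.0
```

```bash
sed -i 's/c=(617.3,-13)/c=(617.4,-14.7)/' h.py; python3 -c "
from h import *
go((449.5,215.2,146,74.7),(449.5,215.2,15,74.7))"
```

```text
t 30.7 pos [602.4 144.7 145.5] yaw 95.2 open 0.85
[84.0, -145.9, -0.5] yaw 20.5
[84.0, -145.9, 130.5] yaw 20.5
```

Call:
carry_out:
  targets:
    - {"dp":[83,-146,0],"yaw":20.5}
    - {"dp":[83,-146,0],"yaw":20.5}
    - {"dp":[83,-146,0],"yaw":20.5}
    - {"dp":[83,-146,10],"yaw":20.5}
    - {"dp":[83,-146,60],"yaw":20.5}
    - {"dp":[83,-146,100],"yaw":20.5}
    - {"dp":[83,-146,130],"yaw":20.5}
    - {"dp":[83,-146,130],"yaw":20.5}
    - {"dp":[83,-146,130],"yaw":20.5}

```text
clock: 31.82
eef_pos: [450.5, 214.2, 16.4]
tcp_rot: [-3.141, 0.0, 1.303]
contact_force: [1.4, -0.8, 0.0]
opening: 0.847
grasp_force: 0.0
```

Call:
carry_out:
  targets:
    - {"dp":[0,0,0],"yaw":0}
    - {"dp":[0,0,0],"yaw":0}
    - {"dp":[0,0,0],"yaw":0}
    - {"dp":[0,0,0],"yaw":0}
    - {"dp":[0,0,0],"yaw":0}
  fingers: -1

```text
clock: 32.45
eef_pos: [450.9, 214.7, 17.4]
tcp_rot: [3.14, -0.001, 1.303]
contact_force: [-1.0, -1.0, 7.5]
opening: 0.519
grasp_force: 31.0
```

Call:
carry_out:
  targets:
    - {"dp":[0,0,-50],"yaw":0}
    - {"dp":[0,0,-100],"yaw":0}
    - {"dp":[0,0,-130],"yaw":0}
    - {"dp":[0,0,-130],"yaw":0}

```text
clock: 32.95
eef_pos: [451.6, 215.1, 148.9]
tcp_rot: [3.137, -0.004, 1.303]
contact_force: [-0.6, -1.0, -1.5]
opening: 0.518
grasp_force: 32.2
```

```bash
python3 -c "
from h import *
p=tray(0,64);print(p)
go((*p,105,95.2),(*p,145,95.2))"
```

```text
(np.float64(611.599514867342), np.float64(49.036601511422106))
t 33.0 pos [451.6 215.1 148.9] yaw 74.7 open 0.52
[-117.8, 198.3, 43.9] yaw -20.5
[-117.8, 198.3, 3.9] yaw -20.5
```

Call:
carry_out:
  targets:
    - {"dp":[-116.5,198,0],"yaw":-20.5}
    - {"dp":[-116.5,198,0],"yaw":-20.5}
    - {"dp":[-116.5,198,0],"yaw":-20.5}
    - {"dp":[-116.5,198,0],"yaw":-20.5}
    - {"dp":[-116.5,198,20],"yaw":-20.5}
    - {"dp":[-116.5,198,44],"yaw":-20.5}
    - {"dp":[-116.5,198,44],"yaw":-20.5}
    - {"dp":[-116.5,198,44],"yaw":-20.5}

```text
clock: 33.95
eef_pos: [610.1, 49.7, 102.2]
tcp_rot: [-3.141, 0.0, 1.661]
contact_force: [0.9, 0.6, -0.8]
opening: 0.52
grasp_force: 32.1
```

```bash
python3 -c "
from h import *
go((*tray(0,65.5),27,95.2))
c=cal('wrist'); np.savez('w4c.npz',*c); save('wrist','w4',k=1.5)"
```

```text
t 34.0 pos [610.1  49.7 102.2] yaw 95.2 open 0.52
[0.7, 1.5, 75.2] yaw -0.0
```

View pics/w4.png

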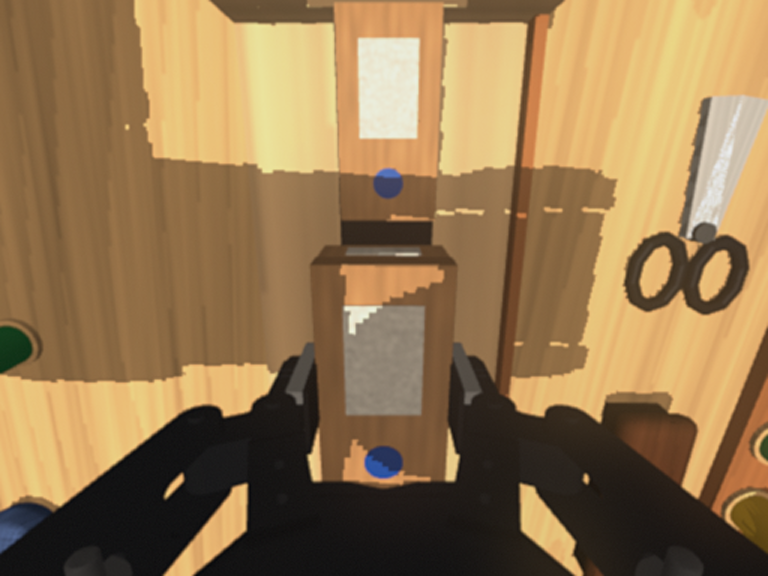

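Run:
```python
from h import *
d=np.load('w4c.npz'); c=tuple(d[k] for k in d.files)
W=lambda p,z:world('wrist',np.array([p])/1.5,z,c)[0]
t=np.radians(TH)
def loc(w): q=w-np.array([617.4,-14.7]); return np.round([q[0]*np.cos(t)+q[1]*np.sin(t),-q[0]*np.sin(t)+q[1]*np.cos(t)],1)
print('lay1 near edge',loc(W((341,220),42)),loc(W((434,220),42)),'far',loc(W((335,3),42)),loc(W((445,3),42)))
print('held lid',loc(W((312,264),117.5)),loc(W((456,264),117.5)),'bot',loc(W((324,246),85.5)),loc(W((446,246),85.5)))
print('tcp',loc(r.sense()['eef_pos'][:2]))
```

```text
lay1 near edge [-22.2 112.5] [ 22.6 112.4] far [-21.7 202.4] [ 23.9 202.4]
held lid [-23.5 109.9] [ 20.3 109.8] bot [-24.4 108.8] [ 22.  108.7]
tcp [-1.1 64.9]
```

Call:
carry_out:
  targets:
    - {"dp":[0.5,1.5,30],"yaw":0}
    - {"dp":[0.5,1.5,55],"yaw":0}
    - {"dp":[0.5,1.5,70],"yaw":0}
    - {"dp":[0.5,1.5,75],"yaw":0}
    - {"dp":[0.5,1.5,75],"yaw":0}
    - {"dp":[0.5,1.5,75],"yaw":0}

```text
clock: 34.75
eef_pos: [612.4, 50.3, 28.1]
tcp_rot: [3.14, 0.0, 1.661]
contact_force: [0.6, -0.1, -1.6]
opening: 0.521
grasp_force: 32.2
```

Call:
carry_out:
  targets:
    - {"dp":[0,0,0],"yaw":0}
    - {"dp":[0,0,0],"yaw":0}
    - {"dp":[0,0,0],"yaw":0}
    - {"dp":[0,0,-40],"yaw":0}
    - {"dp":[0,0,-90],"yaw":0}
    - {"dp":[0,0,-120],"yaw":0}
    - {"dp":[0,0,-120],"yaw":0}
    - {"dp":[0,0,-120],"yaw":0}
  fingers: 0.7

```text
clock: 35.75
eef_pos: [611.1, 50.2, 146.5]
tcp_rot: [-3.141, -0.0, 1.661]
contact_force: [-0.8, -0.0, -0.8]
opening: 0.851
grasp_force: 0.0
```

```bash
python3 -c "
from h import *
go((394,-368.2,160,76.2),(394,-368.2,15,76.2))"
```

```text
t 35.8 pos [611.1  50.2 146.5] yaw 95.1 open 0.85
[-397.2, -253.7, -13.5] yaw 18.9
[-397.2, -253.7, 131.5] yaw 18.9
```

Call:
carry_out:
  targets:
    - {"dp":[-398,-254,-20],"yaw":19}
    - {"dp":[-398,-254,-20],"yaw":19}
    - {"dp":[-398,-254,-20],"yaw":19}
    - {"dp":[-398,-254,-20],"yaw":19}
    - {"dp":[-398,-254,-20],"yaw":19}
    - {"dp":[-398,-254,-20],"yaw":19}
    - {"dp":[-398,-254,-20],"yaw":19}
    - {"dp":[-398,-254,-20],"yaw":19}
    - {"dp":[-398,-254,-20],"yaw":19}
    - {"dp":[-398,-254,-20],"yaw":19}

```text
clock: 37.0
eef_pos: [394.0, -368.0, 166.1]
tcp_rot: [-3.14, -0.001, 1.329]
contact_force: [-0.2, 0.1, 0.4]
opening: 0.847
grasp_force: 0.0
```

```bash
python3 -c "
from h import *
go((394,-368.8,15,76.2))
c=cal('wrist'); np.savez('w5c.npz',*c); save('wrist','w5',k=1)
im=r.grab_frame('top')[:,:,::-1]; cv2.imwrite('pics/t5_raw.png',im)
print(proj('wrist',[(394,-368,32)]))
a=cv2.resize(im[110:230,160:360],None,fx=4,fy=4,interpolation=cv2.INTER_CUBIC)
b=cv2.imread('pics/w5.png')[60:300,60:420]
b=cv2.resize(b[:100],None,fx=1,fy=1)
cv2.imwrite('pics/m5.png',a)"
```

```text
t 37.0 pos [ 394.  -368.   166.1] yaw 76.1 open 0.85
[-0.8, 0.2, 151.1] yaw -0.1
[[255.5 182.7]]
```

View pics/m5.png

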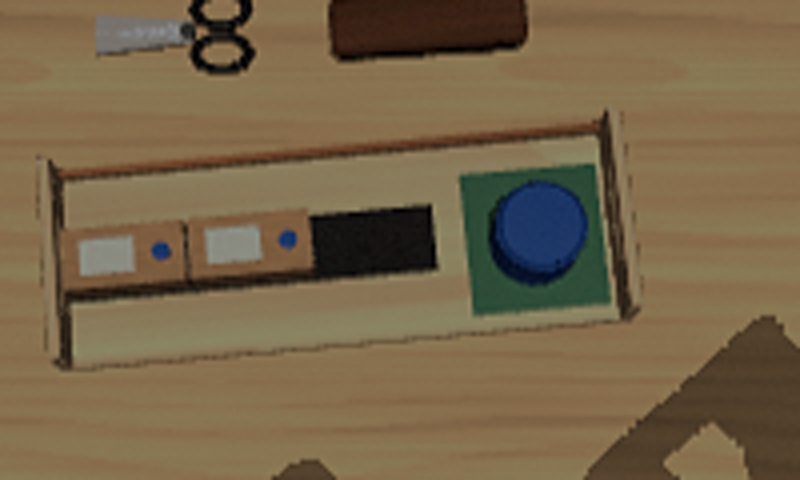

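Call:
carry_out:
  targets:
    - {"dp":[-1,0,50],"yaw":0}
    - {"dp":[-1,0,100],"yaw":0}
    - {"dp":[-1,0,140],"yaw":0}
    - {"dp":[-1,0,151],"yaw":0}
    - {"dp":[-1,0,151],"yaw":0}
    - {"dp":[-1,0,151],"yaw":0}

```text
clock: 37.85
eef_pos: [395.2, -370.5, 17.8]
tcp_rot: [3.14, 0.001, 1.33]
contact_force: [0.4, -0.0, 0.4]
opening: 0.847
grasp_force: 0.0
```

Call:
carry_out:
  targets:
    - {"dp":[0,0,0],"yaw":0}
    - {"dp":[0,0,0],"yaw":0}
    - {"dp":[0,0,0],"yaw":0}
    - {"dp":[0,0,0],"yaw":0}
    - {"dp":[0,0,0],"yaw":0}
  fingers: -1

```text
clock: 38.48
eef_pos: [394.7, -370.4, 17.5]
tcp_rot: [3.14, 0.001, 1.329]
contact_force: [-0.9, 0.7, 7.5]
opening: 0.522
grasp_force: 30.5
```

Call:
carry_out:
  targets:
    - {"dp":[0,0,-50],"yaw":0}
    - {"dp":[0,0,-100],"yaw":0}
    - {"dp":[0,0,-145],"yaw":0}
    - {"dp":[0,0,-145],"yaw":0}
    - {"dp":[0,0,-145],"yaw":0}

```text
clock: 39.1
eef_pos: [393.7, -369.6, 160.9]
tcp_rot: [-3.141, -0.0, 1.329]
contact_force: [-0.0, -0.2, -2.3]
opening: 0.517
grasp_force: 32.7
```

```bash
cat >> h.py <<'E'
def dot(im):
    "blue dot of the held carton, 1.5x pixels; row 460 = centred in the grip, 3.1 px/mm"
    w=im[280:330,225:285].astype(int); m=((w[:,:,0]-w[:,:,2]>25)).astype(np.uint8)
    n,l,s,c=cv2.connectedComponentsWithStats(m); k=1+s[1:,4].argmax()
    return ((c[k]+[225,280])*1.5).round(1), s[k]
E
python3 -c "
from h import *
for f in('w3','w4'): print(dot(cv2.imread('pics/'+f+'_raw.png')))
print(dot(r.grab_frame('wrist')[:,:,::-1]))
p=tray(0,-28.5)
go((*p,160,95.2),(*p,105,95.2),(*p,27.5,95.2))"
```

```text
(array([382.7, 467.9]), array([ 18,  22,  25,  21, 411], dtype=int32))
(array([382.8, 462. ]), array([ 18,  18,  25,  21, 407], dtype=int32))
(array([382.8, 461.6]), array([ 18,  18,  26,  21, 411], dtype=int32))
t 39.1 pos [ 393.4 -369.3  160.2] yaw 76.1 open 0.52
[370.9, 141.9, 0.2] yaw -19.1
[370.9, 141.9, 55.2] yaw -19.1
[370.9, 141.9, 132.7] yaw -19.1
```

Call:
carry_out:
  targets:
    - {"dp":[372,142,0],"yaw":-19}
    - {"dp":[372,142,0],"yaw":-19}
    - {"dp":[372,142,0],"yaw":-19}
    - {"dp":[372,142,0],"yaw":-19}
    - {"dp":[372,142,0],"yaw":-19}
    - {"dp":[372,142,0],"yaw":-19}
    - {"dp":[372,142,0],"yaw":-19}
    - {"dp":[372,142,30],"yaw":-19}
    - {"dp":[372,142,60],"yaw":-19}
    - {"dp":[372,142,60],"yaw":-19}
    - {"dp":[372,142,60],"yaw":-19}

```text
clock: 40.52
eef_pos: [621.0, -43.2, 101.5]
tcp_rot: [-3.141, 0.0, 1.66]
contact_force: [0.6, -0.1, -0.7]
opening: 0.519
grasp_force: 32.6
```

```bash
python3 -c "
from h import *
p=tray(0,-27.5)
go((*p,27.5,95.2))"
```

```text
t 40.5 pos [621.  -43.2 101.5] yaw 95.1 open 0.52
[1.2, -1.0, 74.0] yaw -0.1
```

Call:
carry_out:
  targets:
    - {"dp":[0.7,-1,30],"yaw":0}
    - {"dp":[0.7,-1,55],"yaw":0}
    - {"dp":[0.7,-1,70],"yaw":0}
    - {"dp":[0.7,-1,74],"yaw":0}
    - {"dp":[0.7,-1,74],"yaw":0}
    - {"dp":[0.7,-1,74],"yaw":0}

```text
clock: 41.28
eef_pos: [620.8, -42.2, 28.2]
tcp_rot: [3.14, 0.0, 1.661]
contact_force: [-0.3, 0.1, -1.2]
opening: 0.52
grasp_force: 32.6
```

Call:
carry_out:
  targets:
    - {"dp":[0,0,0],"yaw":0}
    - {"dp":[0,0,0],"yaw":0}
    - {"dp":[0,0,0],"yaw":0}
    - {"dp":[0,0,-40],"yaw":0}
    - {"dp":[0,0,-90],"yaw":0}
    - {"dp":[0,0,-140],"yaw":0}
    - {"dp":[0,0,-140],"yaw":0}
    - {"dp":[0,0,-140],"yaw":0}
  fingers: 0.7

```text
clock: 42.28
eef_pos: [619.7, -42.1, 167.0]
tcp_rot: [-3.141, -0.0, 1.661]
contact_force: [-0.3, 0.7, -0.6]
opening: 0.852
grasp_force: 0.0
```

```bash
python3 -c "
from h import *
go((542,370.4,165,76.4),(542,370.4,15,76.4))"
```

```text
t 42.3 pos [619.7 -42.1 167. ] yaw 95.1 open 0.85
[417.8, -40.3, 2.0] yaw 18.7
[417.8, -40.3, 152.0] yaw 18.7
```

Call:
carry_out:
  targets:
    - {"dp":[418,-39,0],"yaw":18.7}
    - {"dp":[418,-39,0],"yaw":18.7}
    - {"dp":[418,-39,0],"yaw":18.7}
    - {"dp":[418,-39,0],"yaw":18.7}
    - {"dp":[418,-39,0],"yaw":18.7}
    - {"dp":[418,-39,0],"yaw":18.7}
    - {"dp":[418,-39,0],"yaw":18.7}
    - {"dp":[418,-39,0],"yaw":18.7}
    - {"dp":[418,-39,60],"yaw":18.7}
    - {"dp":[418,-39,110],"yaw":18.7}
    - {"dp":[418,-39,140],"yaw":18.7}
    - {"dp":[418,-39,152],"yaw":18.7}

```text
clock: 43.78
eef_pos: [542.0, 368.4, 12.0]
tcp_rot: [-3.138, 0.004, 1.334]
contact_force: [0.6, -0.2, 0.2]
opening: 0.848
grasp_force: 0.0
```

Call:
carry_out:
  targets:
    - {"dp":[0,0,0],"yaw":0}
    - {"dp":[0,0,0],"yaw":0}
    - {"dp":[0,0,0],"yaw":0}
    - {"dp":[0,0,0],"yaw":0}
    - {"dp":[0,0,0],"yaw":0}
    - {"dp":[0,0,0],"yaw":0}
  fingers: -1

```text
clock: 44.52
eef_pos: [544.0, 370.9, 16.1]
tcp_rot: [3.141, -0.001, 1.334]
contact_force: [-1.3, -0.2, 6.0]
opening: 0.521
grasp_force: 33.0
```

Call:
carry_out:
  targets:
    - {"dp":[0,0,-50],"yaw":0}
    - {"dp":[0,0,-100],"yaw":0}
    - {"dp":[0,0,-145],"yaw":0}
    - {"dp":[0,0,-145],"yaw":0}
    - {"dp":[0,0,-145],"yaw":0}

```text
clock: 45.15
eef_pos: [543.0, 370.3, 159.4]
tcp_rot: [-3.141, 0.001, 1.334]
contact_force: [-0.1, -0.3, -2.7]
opening: 0.52
grasp_force: 32.1
```

```bash
python3 -c "
from h import *
print(dot(r.grab_frame('wrist')[:,:,::-1]))
p=tray(0,111.5)
go((*p,140,95.2),(*p,60,95.2))"
```

```text
(array([382.7, 461.5]), array([ 18,  18,  26,  21, 415], dtype=int32))
t 45.2 pos [542.7 370.1 158.7] yaw 76.5 open 0.52
[-251.0, 126.9, 18.7] yaw -18.7
[-251.0, 126.9, 98.7] yaw -18.7
```

Call:
carry_out:
  targets:
    - {"dp":[-251,127,0],"yaw":-18.7}
    - {"dp":[-251,127,0],"yaw":-18.7}
    - {"dp":[-251,127,0],"yaw":-18.7}
    - {"dp":[-251,127,0],"yaw":-18.7}
    - {"dp":[-251,127,0],"yaw":-18.7}
    - {"dp":[-251,127,0],"yaw":-18.7}
    - {"dp":[-251,127,40],"yaw":-18.7}
    - {"dp":[-251,127,60],"yaw":-18.7}
    - {"dp":[-251,127,60],"yaw":-18.7}
    - {"dp":[-251,127,60],"yaw":-18.7}

```text
clock: 46.45
eef_pos: [608.7, 97.5, 100.8]
tcp_rot: [3.141, -0.0, 1.661]
contact_force: [0.4, -0.7, -1.3]
opening: 0.527
grasp_force: 32.0
```

```bash
python3 -c "
from h import *
p=tray(0,111.7)
go((*p,59,95.2))"
```

```text
t 46.5 pos [608.7  97.5 100.8] yaw 95.2 open 0.53
[-0.8, -1.5, 41.8] yaw -0.0
```

Call:
carry_out:
  targets:
    - {"dp":[-1,-1.5,20],"yaw":0}
    - {"dp":[-1,-1.5,35],"yaw":0}
    - {"dp":[-1,-1.5,41],"yaw":0}
    - {"dp":[-1,-1.5,42],"yaw":0}
    - {"dp":[-1,-1.5,42],"yaw":0}

```text
clock: 47.08
eef_pos: [607.3, 95.9, 58.7]
tcp_rot: [3.141, -0.0, 1.661]
contact_force: [0.0, 1.0, -0.8]
opening: 0.523
grasp_force: 32.1
```

Call:
carry_out:
  targets:
    - {"dp":[0,0,0],"yaw":0}
    - {"dp":[0,0,0],"yaw":0}
    - {"dp":[0,0,0],"yaw":0}
    - {"dp":[0,0,-40],"yaw":0}
    - {"dp":[0,0,-90],"yaw":0}
    - {"dp":[0,0,-110],"yaw":0}
    - {"dp":[0,0,-110],"yaw":0}
    - {"dp":[0,0,-110],"yaw":0}
  fingers: 0.7

```text
clock: 48.08
eef_pos: [606.2, 95.7, 167.2]
tcp_rot: [-3.14, 0.0, 1.661]
contact_force: [0.3, 0.0, -0.6]
opening: 0.854
grasp_force: 0.0
```

```bash
python3 -c "
from h import *
go((417,372,165,115.6),(417,372,15,115.6))"
```

```text
t 48.1 pos [606.2  95.7 167.2] yaw 95.2 open 0.85
[292.2, -163.6, 2.2] yaw -20.4
[292.2, -163.6, 152.2] yaw -20.4
```

Call:
carry_out:
  targets:
    - {"dp":[292,-163.5,0],"yaw":-20.4}
    - {"dp":[292,-163.5,0],"yaw":-20.4}
    - {"dp":[292,-163.5,0],"yaw":-20.4}
    - {"dp":[292,-163.5,0],"yaw":-20.4}
    - {"dp":[292,-163.5,0],"yaw":-20.4}
    - {"dp":[292,-163.5,0],"yaw":-20.4}
    - {"dp":[292,-163.5,0],"yaw":-20.4}
    - {"dp":[292,-163.5,60],"yaw":-20.4}
    - {"dp":[292,-163.5,110],"yaw":-20.4}
    - {"dp":[292,-163.5,142],"yaw":-20.4}
    - {"dp":[292,-163.5,152],"yaw":-20.4}
    - {"dp":[292,-163.5,152],"yaw":-20.4}

```text
clock: 49.58
eef_pos: [418.1, 371.2, 15.9]
tcp_rot: [-3.14, 0.0, 2.016]
contact_force: [0.5, 0.7, -0.6]
opening: 0.847
grasp_force: 0.0
```

Call:
carry_out:
  targets:
    - {"dp":[0,0,0],"yaw":0}
    - {"dp":[0,0,0],"yaw":0}
    - {"dp":[0,0,0],"yaw":0}
    - {"dp":[0,0,0],"yaw":0}
    - {"dp":[0,0,0],"yaw":0}
    - {"dp":[0,0,0],"yaw":0}
  fingers: -1

```text
clock: 50.32
eef_pos: [418.7, 372.5, 17.7]
tcp_rot: [3.139, -0.0, 2.017]
contact_force: [0.7, -2.2, 7.4]
opening: 0.52
grasp_force: 31.8
```

Call:
carry_out:
  targets:
    - {"dp":[0,0,-50],"yaw":0}
    - {"dp":[0,0,-100],"yaw":0}
    - {"dp":[0,0,-145],"yaw":0}
    - {"dp":[0,0,-145],"yaw":0}
    - {"dp":[0,0,-145],"yaw":0}

```text
clock: 50.95
eef_pos: [417.4, 371.6, 161.0]
tcp_rot: [-3.141, 0.0, 2.017]
contact_force: [-0.5, 0.3, -1.5]
opening: 0.52
grasp_force: 32.2
```

```bash
python3 -c "
from h import *
print(dot(r.grab_frame('wrist')[:,:,::-1]))
p=tray(0,18)
go((*p,160,95.2),(*p,100,95.2))"
```

```text
(array([382.6, 456. ]), array([ 18,  14,  25,  21, 397], dtype=int32))
t 51.0 pos [417.1 371.3 160.3] yaw 115.6 open 0.52
[-417.8, 20.4, 0.3] yaw 20.4
[-417.8, 20.4, 60.3] yaw 20.4
```

Call:
carry_out:
  targets:
    - {"dp":[-418.5,20.5,0],"yaw":20.4}
    - {"dp":[-418.5,20.5,0],"yaw":20.4}
    - {"dp":[-418.5,20.5,0],"yaw":20.4}
    - {"dp":[-418.5,20.5,0],"yaw":20.4}
    - {"dp":[-418.5,20.5,0],"yaw":20.4}
    - {"dp":[-418.5,20.5,0],"yaw":20.4}
    - {"dp":[-418.5,20.5,0],"yaw":20.4}
    - {"dp":[-418.5,20.5,0],"yaw":20.4}
    - {"dp":[-418.5,20.5,30],"yaw":20.4}
    - {"dp":[-418.5,20.5,50],"yaw":20.4}
    - {"dp":[-418.5,20.5,50],"yaw":20.4}
    - {"dp":[-418.5,20.5,50],"yaw":20.4}

```text
clock: 52.5
eef_pos: [617.0, 3.7, 111.6]
tcp_rot: [3.141, -0.0, 1.661]
contact_force: [0.5, -0.6, -0.9]
opening: 0.526
grasp_force: 32.0
```

```bash
python3 -c "
from h import *
p=tray(0,17.2)
go((*p,60,95.2)); save('wrist','w6',k=1.5)"
```

```text
t 52.5 pos [617.    3.7 111.6] yaw 95.2 open 0.53
[-1.1, -1.3, 51.6] yaw -0.0
```

View pics/w6.png

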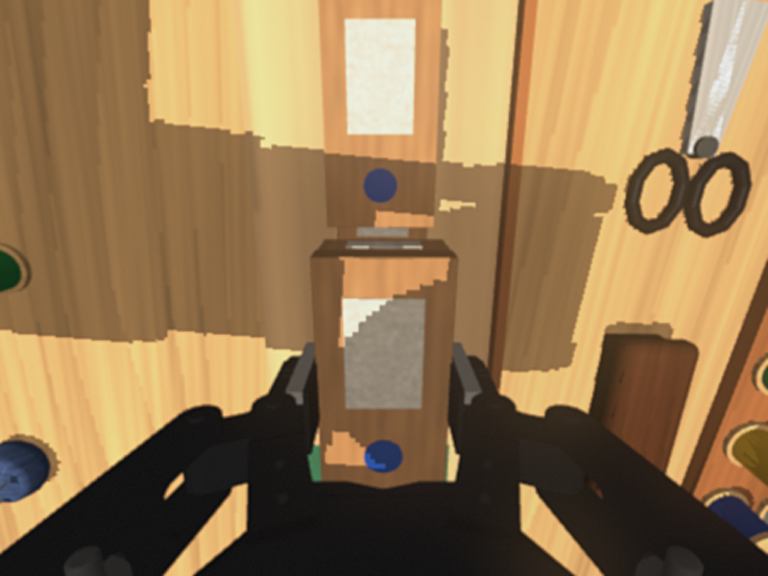

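Run:
```python
from h import *
c=cal('wrist')
W=lambda p,z:world('wrist',np.array([p])/1.5,z,c)[0]
t=np.radians(TH)
def loc(w): q=w-np.array([617.4,-14.7]); return np.round([q[0]*np.cos(t)+q[1]*np.sin(t),-q[0]*np.sin(t)+q[1]*np.cos(t)],1)
print('lay4',loc(W((326,227),74)),loc(W((437,227),74)),'held',loc(W((311,256),126.5)),loc(W((457,256),126.5)),loc(W((324,240),94.5)),loc(W((446,240),94.5)),loc(r.sense()['eef_pos'][:2]))
```

```text
lay4 [-23.3  66.1] [24.4 66. ] held [-20.8  65.6] [23.7 65.5] [-21.4  64.3] [25.2 64.3] [ 1.6 18.2]
```

Call:
carry_out:
  targets:
    - {"dp":[-1.5,-1.3,10],"yaw":0}
    - {"dp":[-1.5,-1.3,30],"yaw":0}
    - {"dp":[-1.5,-1.3,45],"yaw":0}
    - {"dp":[-1.5,-1.3,51],"yaw":0}
    - {"dp":[-1.5,-1.3,51],"yaw":0}
    - {"dp":[-1.5,-1.3,51],"yaw":0}

```text
clock: 53.3
eef_pos: [615.7, 1.6, 60.0]
tcp_rot: [-3.141, -0.0, 1.661]
contact_force: [0.4, -0.6, -2.7]
opening: 0.516
grasp_force: 32.4
```

Call:
carry_out:
  targets:
    - {"dp":[0,0,0],"yaw":0}
    - {"dp":[0,0,0],"yaw":0}
    - {"dp":[0,0,0],"yaw":0}
    - {"dp":[0,0,-40],"yaw":0}
    - {"dp":[0,0,-90],"yaw":0}
    - {"dp":[0,0,-140],"yaw":0}
    - {"dp":[0,0,-140],"yaw":0}
  fingers: 0.7

```text
clock: 54.18
eef_pos: [618.3, 1.6, 204.9]
tcp_rot: [3.134, 0.001, 1.661]
contact_force: [0.7, -0.2, -1.1]
opening: 0.849
grasp_force: 0.0
```

Call:
carry_out:
  targets:
    - {"dp":[300,-150,0],"yaw":0}
    - {"dp":[300,-150,0],"yaw":0}
    - {"dp":[300,-150,0],"yaw":0}
    - {"dp":[300,-150,0],"yaw":0}
    - {"dp":[300,-150,0],"yaw":0}
    - {"dp":[300,-150,0],"yaw":0}
    - {"dp":[300,-150,0],"yaw":0}
    - {"dp":[300,-150,0],"yaw":0}

```text
clock: 55.18
eef_pos: [439.4, 286.3, 199.8]
tcp_rot: [-3.141, 0.001, 1.661]
contact_force: [0.1, 0.5, 0.0]
opening: 0.848
grasp_force: 0.0
```

```bash
python3 -c "
from h import *
a=r.grab_frame('top')[:,:,::-1][110:290,80:400]; a=cv2.resize(a,None,fx=2.5,fy=2.5,interpolation=cv2.INTER_CUBIC)
cv2.imwrite('pics/fin.png',a)"
```

```text
(no output)
```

View pics/fin.png

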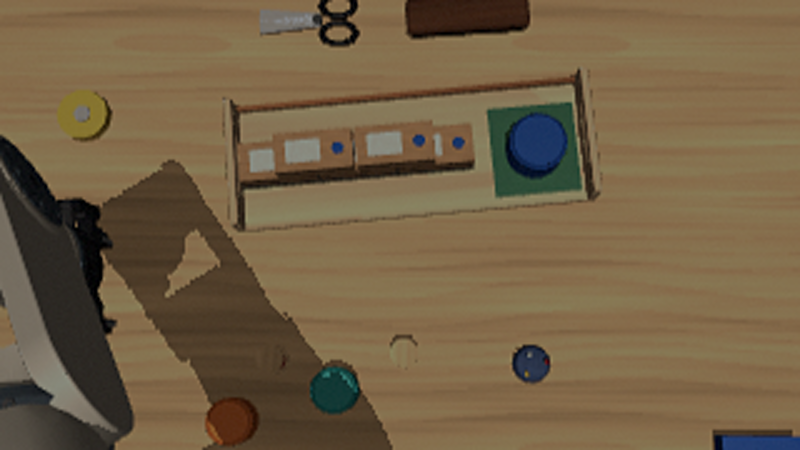

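```bash
python3 -c "
from rig import r
print(r.sign_off())"
```

```text
the job is handed in; nothing more can be done
None
```

I packed the tray and handed the job in at about 55 s on the robot's clock. This run had five cartons, now in running bond (three below, two above); the three beakers are nested mouth down on the felt, and the sewing things were not touched. The judge returned no verdict, but the last top view showed everything in place.

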